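# Unhook the sample carrier from its keyhole hanger and load it into the incubator well

### The job

First swing the incubator's dust cover round on its pin to its stop, so that the well is open. Then take the sample carrier off its hanger without forcing it (slide it up until the stud's head is in the wide end of the keyhole, then draw it off towards its open front), stand it on the worktop and let go of it. Take it again by its upright plate, lower it gently to the floor of the well and leave it standing there with the cover open; do not disturb the flask, the mortar or the amber bottle.

Things in the scene. Friction and masses are not known exactly. Their poses are not given: they have to be found in the camera images.
- carrier: Aluminium carrier to be moved, 0.12 to 0.22 kg: a channel 55 mm long (x), 40 mm wide (y), floor 3 mm thick, side walls 28 mm high and 3 mm thick, open front at -x, an upright keyhole plate at its +x end. Origin: centre of the underside, z up. Starts hung on the stud, 120 mm above the worktop, front down by some 2 degrees. Stands steadily on its underside.
- keyhole (a point): Centre of the wide part of the keyhole in the plate (24 mm above the underside, x = +23.5 mm): 22 mm wide, 26 mm high, corners cut. A slot 11 mm wide runs up from it to a closed top 58 mm above the underside. Hung, the shank is at the slot's top: raise the carrier 30 mm (27 to 33 will do), then draw it 15 mm or more along its own -x. Axes as the carrier's.
- plate_top (a point): Middle of the top edge of the carrier's upright plate: 70 mm above the underside, x = +23.5 mm; plate 40 mm wide (y), 8 mm thick (x). Axes as the carrier's. While it hangs no finger fits between plate and board: grip the channel across its side walls (40 mm) instead, some 16 mm towards the front from its middle.
- hanger: Grey fixed stand: foot 90 mm wide (y), 12 mm high, from 20 mm before to 70 mm behind the origin; upright board 80 mm wide, 197 mm high, 12 mm thick. Origin: middle of the board's front face, at worktop height; the front looks along its -x, z up. The worktop before it, round x = 0.535, y = 0.165 m of the robot's base, is always free to set the carrier down.
- stud_head (a point): Centre of the front of the hanger's steel stud (14 mm before the board, 174.5 mm above the worktop): shank 7 mm diameter, 10 mm long, then a round head 15 mm diameter, 4 mm thick. Axes as the hanger's.
- incubator: White fixed block 145 mm (x) by 86 mm (y), 95 mm high, a blank dark display on its -x face, an oblong well in its top. Origin: centre of the underside at worktop height, z up.
- well_floor (a point): Centre of the well's floor, 20 mm above the worktop. Well 100 mm long (x), 52 mm wide (y), 75 mm deep; axes as the incubator's. The carrier goes in with its length along the well, either way round, 6 mm to spare at each side, so fingers cannot hold it across its side walls there; leave 25 mm or more between plate and well end for a finger.
- well_cover (a joint): Angle of the dust cover about its upright pin, rad: 0 = well covered, grows clockwise seen from above, stop at 1.7; the well is wholly open from about 1.5. Light friction (about 0.05 N m), stays where it is left.
- cover_pin (a point): The cover's pivot pin on top of the incubator (57.5 mm along the incubator's x, -32 mm along its y), at the height of the cover's mid thickness, 99.5 mm above the worktop. The cover is a flat grey plate 142 x 76 mm, 5 mm thick, its top 102 mm above the worktop.
- cover_knob (a point): Centre of the top of the cover's round upright black knob: 14 mm diameter, standing 32 mm above the cover (top 134 mm above the worktop), 118 mm from the pin. It moves with the cover; with the cover closed it lies 115 mm along the incubator's -x and 28 mm along its +y from the pin.
- conical_flask: Conical glass flask, 79 mm across, 125 mm high; a bystander, leave it alone. Origin: centre of its underside, z up.
- mortar: Porcelain mortar bowl, 91 mm across, 45 mm high; a bystander, leave it alone. Origin: centre of its underside, z up.
- amber_bottle: Amber glass bottle with white cap, 49 mm across, 96 mm high; a bystander, leave it alone. Origin: centre of its underside, z up.

How it is judged:
On the way, in this order (a step that is already met when the one before it is completed fails the run):
1. the dust cover is swung aside to its stop while the carrier still hangs (value of joint well_cover above 1.5 rad and height (world z) of carrier above 0.11 m and horizontal distance between carrier and hanger below 0.05 m), for 0.2 s.
2. the carrier stands upright on the worktop, off the hanger and let go (height (world z) of carrier below 0.006 m and angle between carrier's own z axis and vertical below 0.08 rad and linear speed of carrier below 0.03 m/s and contact force between carrier and the fingers below 0.05 N and contact force between carrier and hanger below 0.05 N), for 0.2 s.
At the end, for the whole second after the job is handed in: The carrier stands at rest and upright (within 4.5 degrees) on the floor of the well (underside within 4 mm of the floor, origin within 35 mm of the well's centre in plan), and the dust cover is still swung open (beyond 1.5 rad) (horizontal distance between carrier and well_floor below 0.035 m and z of carrier in the frame of well_floor between -0.004 and 0.004 m and angle between carrier's own z axis and vertical below 0.08 rad and value of joint well_cover above 1.5 rad and linear speed of carrier below 0.02 m/s); the robot touches nothing.
It fails at once if the carrier is wrenched against the hanger (over 40 N) (contact force between carrier and hanger above 40 N).
It fails at once if the carrier is dropped into the well (moves faster than 0.45 m/s in it) (horizontal distance between carrier and well_floor below 0.05 m and height (world z) of carrier below 0.085 m and linear speed of carrier above 0.45 m/s).
It fails at once if the conical glass flask is shifted by more than 20 mm or tipped (distance of conical_flask from where it was at the start of the episode above 0.02 m or angle between conical_flask's own z axis and vertical above 0.25 rad).
It fails at once if the porcelain mortar is shifted by more than 20 mm or tipped (distance of mortar from where it was at the start of the episode above 0.02 m or angle between mortar's own z axis and vertical above 0.25 rad).
It fails at once if the small amber reagent bottle is shifted by more than 20 mm or tipped (distance of amber_bottle from where it was at the start of the episode above 0.02 m or angle between amber_bottle's own z axis and vertical above 0.25 rad).
It also fails if it takes over 72 s, if anything falls off the work surface, if the arm or the gripper's body presses on something with over 40 N, if the wrist force passes 120 N, or if a joint passes its speed limit or range.

### The arm

A 7-joint arm with a two-finger parallel gripper is mounted at the origin on the work surface; the furniture and walls round the work are solid. World frame = base frame: x ahead of the robot, y to its left, z up, the work surface at z = 0. Lengths are in m, angles in rad, forces in N, time in s.
With the tool pointing down it reaches from about 0.4 to 0.85 m from the base axis. Payload 4.5 kg.
Tool frame: the origin (TCP) lies at the very end of the fingers, on their centre line; the grasp point (between the pads) lies 19 mm behind it (manip.hold_point_z is the distance from the TCP to the grasp point, in m); z points along the fingers, y is the direction in which the jaws open and shut (so a half turn about z gives the same grasp; the last joint's range is limited). The gripper opens to 88 mm and grips with 3 to 60 N. Pads are 18 mm wide; open, the fingers measure 123 mm over their backs; the gripper's body (75 mm by 187 mm) begins 45 mm behind the grasp point.
Start: joints at [-1.197, 0.689, -0.195, 1.565, 0.157, 0.902, -0.215], TCP at [0.208, 0.589, 0.239] pointing down, gripper open.
Joint ranges: [-3.01, 3.01], [-0.46, 2.08], [-1.47, 1.51], [0.13, 2.56], [-1, 4.14], [0.04, 2.09], [-2.66, 2.66]. Speed limits (rad/s): [2.57, 2.57, 3.14, 3.14, 3.14, 3.14, 3.14].

### API

Orientations are given as a rotation vector (axis times angle).
In Python, from plant import manip gives the robot as it stands. The module is installed in compiled form; this text tells all that it offers. Calls block until the motion is done:
- manip.move_to(position, orientation): joint-space move of the TCP to a pose.
- manip.move_l(position, rot=None, v=0.15, contact_N=None): straight line of the TCP; rot=None keeps the orientation; v is the mean speed in m/s. With contact_N (N) it stops when the force on the tool has changed by that much, and returns True; else False.
- manip.movej(angles): joint-space move.
- manip.set_gripper(opening, effort=None): finger opening in m; effort is the grip in N (None keeps the last); returns when the fingers have stopped.
- manip.dwell(seconds).
- manip.ik(position, orientation): joint angles nearest the present ones, or None.
- manip.state(): the state.
- manip.camera(name): name is "side" or "top" or "wrist"; returns the picture (480x640x3 uint8, blue, green, red); there is no depth.
- manip.calibration(name): a dict with "fx", "fy", "cx", "cy" (pixels), "position" and "orientation" of the camera in the world. Camera axes: x right, y down, z forward; pixel columns grow to the right and rows downward; lengths in m; the calibration is good to about 2 mm. A picture is of the moment at which its call begins: read the wrist's pose just before it. calibration takes no time and is no camera call; for the wrist camera it gives the pose at the moment of the call.
A pose or a line that the arm cannot do raises manip.IKError and nothing moves.
- manip.job_done(): hands the job in, once; it reports no verdict.
The state is a dict: "clock": time; "q": joint angles; "dq": joint speeds; "joint_efforts": joint torques, N m; "tcp_pos": TCP position; "eef_rot": TCP orientation; "wrist_force": force on the tool from outside, world axes, zero at the start; "ft_torque": the same for the moment, N m; "grip_width": finger opening in m.
Only numpy, scipy, OpenCV 4.12 (cv2) and the standard library are available. Lean on these libraries where they do the work, as an engineer would, in place of code of your own. Each camera call takes 0.05 s, during which the arm holds its last target. There are 200 camera calls.

## Working session

There is one attempt and no reset: what is moved stays moved. The work goes in short steps, each a Python script; the robot and the scene stay as the last script left them, time stands still between calls to the robot, and variables do not carry over. Pictures are saved under pics/ and viewed, about 8 in all and at most 12, crops included, and the job is handed in when it is done.

```bash
mkdir -p pics; ls; python3 - <<'E'
from plant import manip
import cv2
for n in("top","side"):
    cv2.imwrite(f"pics/{n}0.png",manip.camera(n)); print(n,manip.calibration(n))
print(manip.state())
print(manip.calibration("wrist"))
E
```

```text
pics
top {'fx': 461.091700469657, 'fy': 461.091700469657, 'cx': 316.76777871233423, 'cy': 237.84601500966147, 'position': array([0.39617355, 0.14254683, 1.01006629]), 'orientation': array([-2.10006739,  2.12702017, -0.21577771])}
side {'fx': 529.9874509430713, 'fy': 529.9874509430713, 'cx': 318.0429717397363, 'cy': 236.40259376034933, 'position': array([ 0.63719223, -0.48988406,  0.64513497]), 'orientation': array([-2.2196439 , -0.07814298,  0.05508293])}
{'clock': 0.1, 'q': array([-1.19717513,  0.6899006 , -0.19453144,  1.56620339,  0.15728606,
        0.9024916 , -0.21508023]), 'dq': array([-1.36751693e-04, -2.24264648e-03,  6.00612153e-04, -1.89304242e-03,
        3.63800679e-04, -3.07197909e-05,  2.97655010e-04]), 'joint_efforts': array([-2.95508908e-03, -5.28500962e+01, -1.27171598e+00, -1.53837723e+01,
       -5.26025647e-02,  1.99631264e-03,  5.19450100e-05]), 'tcp_pos': array([0.2081719 , 0.58873104, 0.23799998]), 'eef_rot': array([-5.31053242e-01, -3.09620270e+00,  2.51897742e-03]), 'wrist_force': array([ 0.07273549, -0.67106145, -0.50166552]), 'ft_torque': array([-0.0294735 , -0.02972504, -0.02974594]), 'grip_width': 0.08839723486341641}
{'fx': 419.9162297034182, 'fy': 419.9162297034182, 'cx': 321.74926154869524, 'cy': 242.18330756282904, 'position': array([0.13956388, 0.612725  , 0.38369446]), 'orientation': array([2.3659095 , 1.67475695, 0.23931288])}
```

View pics/top0.png

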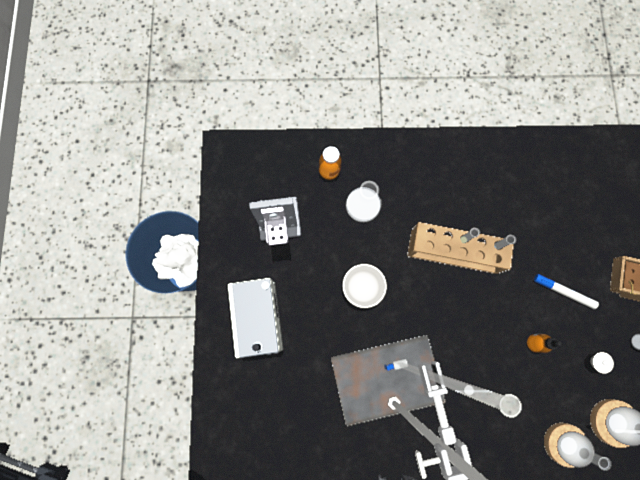

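View pics/side0.png

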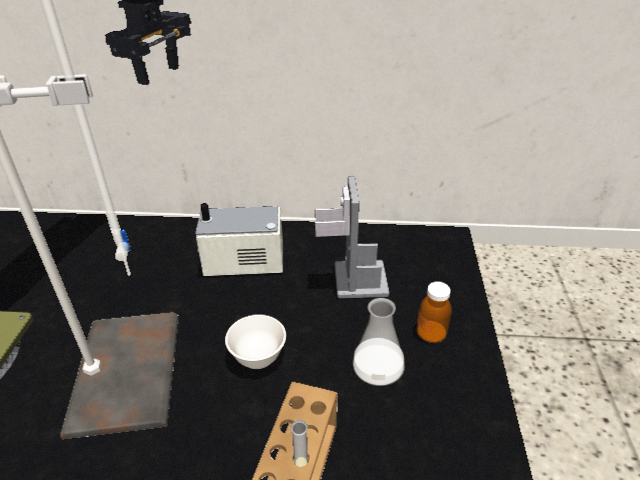

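```bash
cat > h.py <<'E'
import numpy as np, cv2
from scipy.spatial.transform import Rotation as R
from plant import manip
def ray(cal,u,v):
    d=R.from_rotvec(cal["orientation"]).apply([(u-cal["cx"])/cal["fx"],(v-cal["cy"])/cal["fy"],1.]); return np.array(cal["position"]),d
def at_z(cal,u,v,z):
    p,d=ray(cal,u,v); return p+d*(z-p[2])/d[2]
def proj(cal,P):
    c=R.from_rotvec(cal["orientation"]).inv().apply(np.atleast_2d(P)-cal["position"])
    return np.c_[cal["fx"]*c[:,0]/c[:,2]+cal["cx"],cal["fy"]*c[:,1]/c[:,2]+cal["cy"]]
def tri(obs):
    A=np.zeros((3,3));b=np.zeros(3)
    for cal,u,v in obs:
        p,d=ray(cal,u,v);d/=np.linalg.norm(d);M=np.eye(3)-np.outer(d,d);A+=M;b+=M@p
    return np.linalg.solve(A,b)
E
python3 - <<'E'
import cv2,numpy as np
from h import *
t=cv2.imread("pics/top0.png");s=cv2.imread("pics/side0.png")
def c(im,x,y,w,h,k): return cv2.resize(im[y:y+h,x:x+w],None,fx=k,fy=k,interpolation=cv2.INTER_CUBIC)
a=c(t,220,185,100,75,4); b=c(t,215,270,100,75,4)
d=c(s,190,195,100,75,4); e=c(s,300,170,100,75,4)
cv2.imwrite("pics/m.png",np.vstack([np.hstack([a,b]),np.hstack([d,e])]))
ct=manip.calibration("top")
for u,v in [(198,300),(203,131),(364,205),(330,165),(365,287),(300,240)]: print(u,v,at_z(ct,u,v,0))
E
```

```text
198 300 [0.47047848 0.40226002 0.        ]
203 131 [0.86529801 0.40617103 0.        ]
364 205 [0.68007169 0.03377043 0.        ]
330 165 [0.77694822 0.10918111 0.        ]
365 287 [0.4941184  0.03777824 0.        ]
300 240 [0.60089251 0.17947359 0.        ]
```

View pics/m.png

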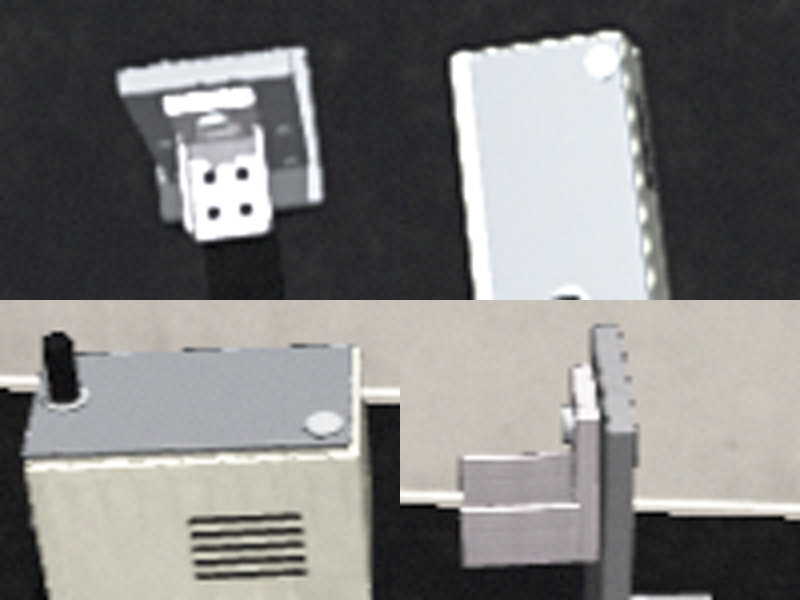

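```bash
python3 - <<'E'
from h import *
np.set_printoptions(precision=4,suppress=True)
ct=manip.calibration("top");cs=manip.calibration("side")
T=lambda u,v:(220+u/4,185+v/4)
S=lambda u,v:(300+(u-400)/4,170+(v-300)/4)
pin=at_z(ct,265,285.5,.103);pin2=at_z(cs,270.5,226,.103);print("pin",pin,pin2,tri([(ct,265,285.5),(cs,270.5,226)]))
k=at_z(ct,256.5,347.5,.134);k2=at_z(cs,204.2,204.2,.134);print("knob",k,k2,tri([(ct,256.5,347.5),(cs,204.2,204.2)]))
d=(k2-pin2)[:2];print(np.linalg.norm(d),"yaw inc",np.arctan2(d[1],d[0])-np.arctan2(28,-115))
print("stud",at_z(ct,*T(212,122),.1745),at_z(cs,*S(567,425),.1745),tri([(ct,*T(212,122)),(cs,*S(567,425))]))
for n,p,z in[("bl",(118,70),.197),("br",(305,48),.197),("fl",(122,92),.197),("fr",(298,73),.197),("carr fl",(200,240),.12),("carr fr",(270,233),.12)]: print(n,at_z(ct,*T(*p),z))
print("front bottom near",at_z(cs,*S(463,567),.12),at_z(cs,*S(463,508),.147),at_z(cs,*S(598,560),.12))
print("plate top near",at_z(cs,*S(598,418),.19),at_z(cs,*S(573,368),.19))
E
```

```text
pin [0.4896 0.245  0.103 ] [0.4916 0.246  0.103 ] [0.4906 0.2454 0.1031]
knob [0.3719 0.2561 0.134 ] [0.375  0.2609 0.134 ] [0.3741 0.2566 0.1364]
0.1175708167038562 yaw inc 0.11164845509035404
stud [0.6129 0.2233 0.1745] [0.6154 0.2228 0.1745] [0.6143 0.2237 0.1735]
bl [0.6322 0.2643 0.197 ]
br [0.6415 0.1787 0.197 ]
fl [0.6217 0.2623 0.197 ]
fr [0.6297 0.182  0.197 ]
carr fl [0.5673 0.2341 0.12  ]
carr fr [0.5704 0.1997 0.12  ]
front bottom near [0.5747 0.1977 0.12  ] [0.5748 0.2015 0.147 ] [0.6296 0.2058 0.12  ]
plate top near [0.628 0.205 0.19 ] [0.6168 0.2412 0.19  ]
```

```bash
cat >> h.py <<'E'
def down(psi,tilt=0):
    # tool x = (cos psi, sin psi); tilt>0 leans the fingertips toward +tool x
    return (R.from_euler("z",psi)*R.from_euler("y",-tilt)*R.from_euler("x",np.pi)).as_rotvec()
E
python3 - <<'E'
from h import *
np.set_printoptions(precision=3,suppress=True)
ct=manip.calibration("top");cs=manip.calibration("side")
print("rod foot",at_z(ct,394,402,.02),at_z(cs,91,367,.02),"burette tip",tri([(ct,388,367),(cs,128,272)]),"clamp",tri([(ct,432,375),(cs,70,90)]))
pin=np.array([.4906,.2454]);th0=np.deg2rad(174)
for off in(0,np.pi):
  for a in np.linspace(0,1.65,5):
    th=th0-a;p=pin+.118*np.array([np.cos(th),np.sin(th)])
    print(off,a,p,manip.ik([*p,.11],down(th-off)),manip.ik([*p,.2],down(th-off)) is not None)
for psi in(.11,.11+np.pi):
  for t in(.26,-.26): print(psi,t,R.from_rotvec(down(psi,t)).as_matrix()[:,2],manip.ik([.584,.22,.13],down(psi,t)))
p=np.array([.374,.2575])
for psi in(th0,th0-np.pi,2.8): print(manip.ik([.43,.25,.30],down(psi)))
E
```

```text
rod foot [ 0.257 -0.011  0.02 ] [ 0.256 -0.009  0.02 ] burette tip [0.338 0.022 0.183] clamp [0.345 0.007 0.441]
0 0.0 [0.373 0.258] [-0.6    0.718 -0.17   2.182  0.427  0.272  0.325] True
0 0.4125 [0.388 0.304] [-0.676  0.74  -0.132  2.071  0.265  0.346  0.029] True
0 0.825 [0.42 0.34] [-0.717  0.774 -0.081  1.933  0.134  0.44  -0.255] True
0 1.2374999999999998 [0.464 0.36 ] [-0.733  0.816 -0.01   1.792  0.014  0.534 -0.524] True
0 1.65 [0.512 0.361] [-0.727  0.857  0.071  1.67  -0.093  0.618 -0.788] True
3.141592653589793 0.0 [0.373 0.258] [-0.849  0.737  0.234  2.195 -0.618  0.272 -1.75 ] True
3.141592653589793 0.4125 [0.388 0.304] [-0.24   0.89  -0.893  2.048  1.066  0.764  2.374] True
3.141592653589793 0.825 [0.42 0.34] [-0.301  0.901 -0.819  1.911  0.953  0.779  2.11 ] True
3.141592653589793 1.2374999999999998 [0.464 0.36 ] [-0.335  0.914 -0.735  1.77   0.834  0.799  1.876] True
3.141592653589793 1.65 [0.512 0.361] [-0.346  0.928 -0.646  1.648  0.721  0.819  1.647] True
0.11 0.26 [ 0.256  0.028 -0.966] [-0.663  0.79   0.307  1.931 -0.572  0.233 -1.388]
0.11 -0.26 [-0.256 -0.028 -0.966] [-0.616  0.989  0.474  1.407 -0.486  1.13  -1.467]
3.251592653589793 0.26 [-0.256 -0.028 -0.966] [-0.182  0.966 -0.452  1.378  0.301  1.121  1.015]
3.251592653589793 -0.26 [ 0.256  0.028 -0.966] [-0.423  0.762 -0.1    1.919  0.65   0.273  0.582]
[-0.415  0.45  -0.308  1.856  0.175  0.862  0.658]
[-1.021  0.507  0.638  1.885 -0.386  0.875 -1.866]
[-0.458  0.445 -0.242  1.858  0.138  0.854  0.461]
```

```bash
python3 - <<'E'
from h import *
np.set_printoptions(precision=4,suppress=True)
manip.move_to([.43,.27,.28],down(np.deg2rad(174)))
c=manip.calibration("wrist");cv2.imwrite("pics/w1.png",manip.camera("wrist"))
print(c["position"],R.from_rotvec(c["orientation"]).as_matrix()[:,2])
print(proj(c,[[.4906,.2454,.102],[.374,.2575,.134],[.614,.223,.1745]]),manip.state()["clock"])
E
```

```text
[0.3571 0.2783 0.4257] [ 0.2798 -0.0269 -0.9597]
[[297.9965 289.9041]
 [293.0132 148.1924]
 [282.607  482.5811]] 1.6
```

View pics/w1.png

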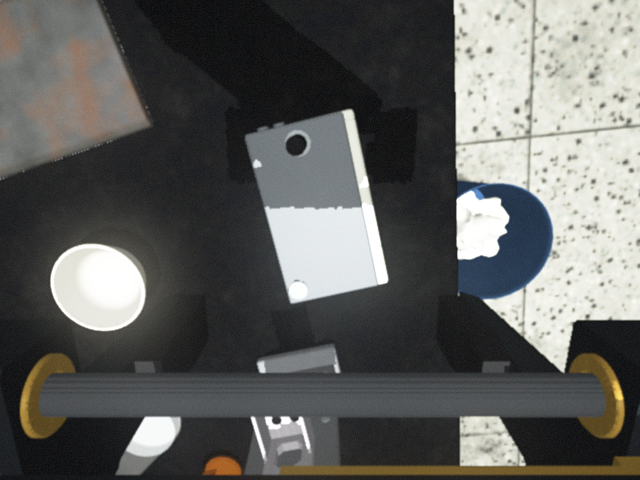

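```bash
python3 - <<'E'
from h import *
np.set_printoptions(precision=4,suppress=True)
c=manip.calibration("wrist")
pin=at_z(c,297.5,290,.103);k=at_z(c,297,144,.134);d=(k-pin)[:2]
print(pin,k,np.linalg.norm(d),np.rad2deg(np.arctan2(d[1],d[0])),"yaw",np.arctan2(d[1],d[0])-np.arctan2(28,-115))
# edges of cover
for a,b in[((246,135),(290,302)),((343,112),(376,286)),((246,135),(343,112)),((290,302),(376,286))]:
    A,B=at_z(c,*a,.102),at_z(c,*b,.102);e=B-A;print(A[:2],B[:2],np.linalg.norm(e),np.arctan2(e[1],e[0]))
E
```

```text
[0.4901 0.2452 0.103 ] [0.3714 0.2606 0.134 ] 0.11968922721362472 172.61211681891416 yaw 0.109888313321997
[0.3626 0.2215] [0.5007 0.2376] 0.1389679223477757 0.11585534774301465
[0.3536 0.2951] [0.4936 0.3102] 0.14083223545940468 0.1080183018338477
[0.3626 0.2215] [0.3536 0.2951] 0.074085704074794 1.6926148473295444
[0.5007 0.2376] [0.4936 0.3102] 0.0729944678681468 1.6672215139951196
```

```bash
python3 - <<'E'
from h import *
np.set_printoptions(precision=3,suppress=True)
pin=np.array([.4903,.2453]);th0=np.deg2rad(172.6)
P=lambda a,z,r=.118:[*(pin+r*np.array([np.cos(th0-a),np.sin(th0-a)])),z]
manip.set_gripper(.05,6)
manip.move_to(P(0,.16),down(th0))
print(manip.move_l(P(0,.113),v=.08,contact_N=6))
manip.set_gripper(0.0,6); print(manip.state()["grip_width"],manip.state()["tcp_pos"])
for a in np.linspace(0,1.64,11)[1:]:
    manip.move_l(P(a,.113),down(th0-a),v=.08)
    s=manip.state();print(round(a,2),s["wrist_force"],s["grip_width"])
manip.set_gripper(.04)
manip.move_l(P(1.64,.2),v=.15)
manip.dwell(.1)
cv2.imwrite("pics/t2.png",manip.camera("top")[160:380,190:420]);cv2.imwrite("pics/s2.png",manip.camera("side")[140:320,170:420]); print(manip.state()["clock"])
a=cv2.imread("pics/t2.png");b=cv2.imread("pics/s2.png")
cv2.imwrite("pics/m2.png",np.hstack([cv2.resize(a,(400,383)),cv2.copyMakeBorder(cv2.resize(b,(400,288)),0,95,0,0,0)]))
E
```

```text
False
0.01350068664148055 [0.373 0.26  0.113]
0.16 [-1.341  0.307  2.483] 0.013711897092411668
0.33 [-1.774  0.385  2.165] 0.013747238681093264
0.49 [0.019 0.949 2.364] 0.013580047378766943
0.66 [-1.154  0.763  1.988] 0.013664295682138625
0.82 [0.598 0.399 2.121] 0.013338105148866628
0.98 [-0.259  0.237  1.818] 0.013851615444103406
1.15 [-0.141  0.306  2.429] 0.013730117622080039
1.31 [0.981 0.452 2.211] 0.013605772449475043
1.48 [ 0.06  -0.784  1.853] 0.01366330210417939
1.64 [ 0.2   -0.126  2.679] 0.013661334775052806
9.6833
```

View pics/m2.png

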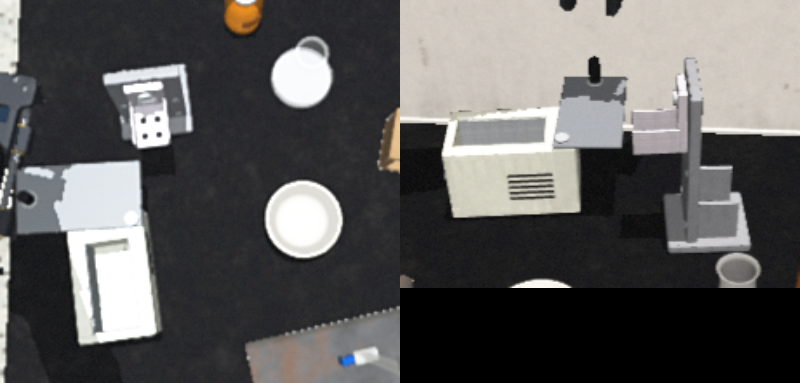

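```bash
cat >> h.py <<'E'
YAW=.11; X=np.array([np.cos(YAW),np.sin(YAW),0]); Y=np.array([-np.sin(YAW),np.cos(YAW),0]); Z=np.array([0,0,1.])
TILT=.26
def tcp_side(o):  # TCP for carrier origin o, gripping the side walls
    ax=R.from_rotvec(down(YAW,TILT)).as_matrix()[:,2]
    return np.array(o)-.018*X+.024*Z+.019*ax
E
python3 - <<'E'
from h import *
np.set_printoptions(precision=4,suppress=True)
rot=down(YAW,TILT);ax=R.from_rotvec(rot).as_matrix()[:,2]
g=tcp_side([.5997,.2212,.1195]);print(g)
manip.set_gripper(.07)
s=manip.state()["tcp_pos"];manip.move_l([s[0],s[1],.27],v=.2)
manip.move_to(g-.09*ax,rot);manip.dwell(.2)
c=manip.calibration("wrist");im=manip.camera("wrist");cv2.imwrite("pics/w3.png",im)
o=np.array([.5997,.2212,.1195])
for n,q in dict(FLtop=-.0275*X+.02*Y+.028*Z,FRtop=-.0275*X-.02*Y+.028*Z,FLb=-.0275*X+.02*Y,FRb=-.0275*X-.02*Y,PtL=.0195*X+.02*Y+.07*Z,PtR=.0195*X-.02*Y+.07*Z).items(): print(n,proj(c,o+q))
print("stud",proj(c,[.614,.223,.1745]),manip.state()["q"],manip.state()["clock"])
cs=manip.calibration("side");print("flask",at_z(cs,379,365,0),"mortar",at_z(cs,256,325,.045))
E
```

```text
[0.5867 0.2198 0.1251]
FLtop [[287.5075 276.0748]]
FRtop [[362.327 276.409]]
FLb [[291.3776 271.1412]]
FRb [[357.9025 271.4372]]
PtL [[279.6687 177.8089]]
PtR [[372.304  178.1904]]
stud [[325.1888 193.0029]] [-0.8068  0.6705  0.5185  1.9312 -0.6087  0.4179 -1.3473] 11.7333
flask [0.6822 0.0392 0.    ] mortar [0.4919 0.067  0.045 ]
```

View pics/w3.png

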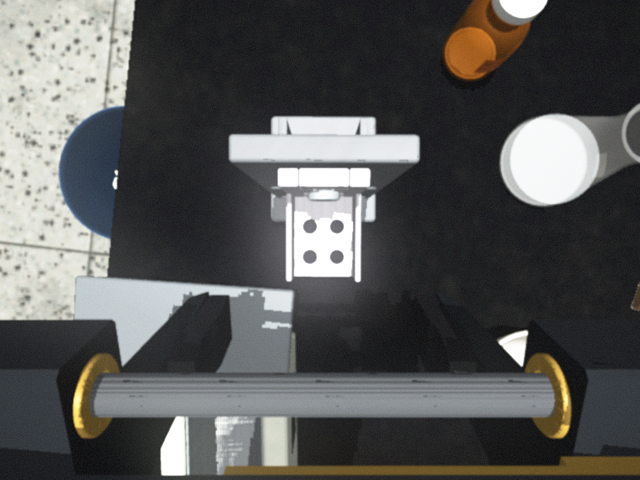

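```bash
python3 - <<'E'
from h import *
np.set_printoptions(precision=3,suppress=True)
o=np.array([.5975,.2216,.1195])
def st(n): s=manip.state();print(n,s["clock"],s["tcp_pos"],s["wrist_force"],s["grip_width"])
g=tcp_side(o)
st("pre");print(manip.move_l(g,v=.1,contact_N=6));st("at")
manip.set_gripper(.0,8);st("grip8");manip.set_gripper(0,25);st("grip25")
print(manip.move_l(g+.030*Z,v=.03,contact_N=15));st("up")
cv2.imwrite("pics/s4.png",cv2.resize(manip.camera("side")[150:250,280:410],None,fx=4,fy=4,interpolation=cv2.INTER_CUBIC))
E
```

```text
pre 11.7333 [0.564 0.219 0.212] [-0.256 -0.644 -0.817] 0.0701195418459449
False
at 12.775 [0.585 0.22  0.126] [0.637 0.789 0.786] 0.06969339475501445
grip8 13.3333 [0.584 0.22  0.125] [-0.572  0.161 -0.062] 0.04000771864386879
grip25 13.55 [0.584 0.22  0.125] [ 0.332 -0.485  1.582] 0.03969514196502518
False
up 14.7 [0.584 0.22  0.155] [-0.485 -0.042 -1.302] 0.03963919572201523
```

View pics/s4.png

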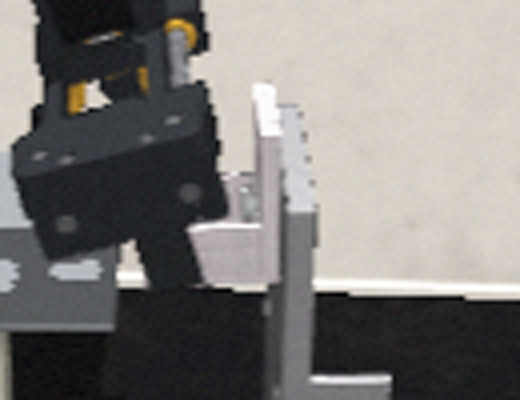

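```bash
python3 - <<'E'
from h import *
np.set_printoptions(precision=3,suppress=True)
def st(n): s=manip.state();print(n,s["clock"],s["tcp_pos"],s["wrist_force"],s["grip_width"])
p=manip.state()["tcp_pos"]
h=manip.move_l(p-.025*X,v=.03,contact_N=8);st(f"draw {h}")
if not h:
    manip.move_l(p-.065*X,v=.1);st("off")
    o=np.array([.568,.127,0]);g=tcp_side(o)
    q=p-.065*X
    manip.move_l([g[0],g[1],q[2]],v=.12)
    manip.move_l([g[0],g[1],.03],v=.1,contact_N=8);st("above")
    print(manip.move_l([g[0],g[1],g[2]-.004],v=.02,contact_N=3));st("down")
E
```

```text
draw False 15.7333 [0.56  0.217 0.155] [ 0.361 -0.183 -1.885] 0.0399258655082126
off 16.2833 [0.521 0.213 0.155] [-0.266 -0.435 -0.95 ] 0.0397396268390327Traceback (most recent call last):
  File "<stdin>", line 11, in <module>
plant.IKError: the arm cannot follow that straight line within its joint ranges
```

```bash
python3 - <<'E'
from h import *
np.set_printoptions(precision=3,suppress=True)
print(manip.state()["q"])
rot=down(YAW,TILT)
for o in([.568,.127],[.58,.127],[.568,.14],[.56,.15],[.59,.13]):
    g=tcp_side([*o,0])
    for z in(.155,.08,g[2]-.003): print(o,round(z,3),manip.ik([g[0],g[1],z],rot))
E
```

```text
[-0.485  0.689  0.238  2.081 -0.651  0.163 -1.146]
[0.568, 0.127] 0.155 [-0.484  0.689  0.239  2.081 -0.651  0.162 -1.146]
[0.568, 0.127] 0.08 [-0.342  0.818  0.01   2.113  2.279  0.066  2.213]
[0.568, 0.127] 0.003 [-0.217  0.978 -0.194  2.11   2.313  0.288  2.21 ]
[0.58, 0.127] 0.155 [-0.485  0.7    0.257  2.048 -0.645  0.19  -1.148]
[0.58, 0.127] 0.08 None
[0.58, 0.127] 0.003 [-0.21   0.98  -0.194  2.076  2.232  0.266  2.302]
[0.568, 0.14] 0.155 [-0.52   0.694  0.258  2.072 -0.657  0.172 -1.165]
[0.568, 0.14] 0.08 [-0.365  0.819  0.007  2.103  2.084  0.068  2.384]
[0.568, 0.14] 0.003 [-0.242  0.978 -0.194  2.101  2.272  0.286  2.227]
[0.56, 0.15] 0.155 [-0.548  0.69   0.261  2.086 -0.666  0.162 -1.179]
[0.56, 0.15] 0.08 [-0.391  0.817  0.008  2.118  2.171  0.078  2.272]
[0.56, 0.15] 0.003 [-0.267  0.978 -0.194  2.115  2.288  0.299  2.184]
[0.59, 0.13] 0.155 [-0.494  0.711  0.275  2.019 -0.641  0.214 -1.154]
[0.59, 0.13] 0.08 None
[0.59, 0.13] 0.003 [-0.337  0.981  0.016  2.052  2.858  0.152  1.637]
```

```bash
python3 - <<'E'
from h import *
np.set_printoptions(precision=3,suppress=True)
q0=manip.state()["q"];Z=np.array([0,0,1.])
for o in([.568,.127,0],[.55,.15,0]):
  for dy in np.deg2rad([-100,-80,-60,-45,-30,30,45,60,80,100]):
    y=YAW+dy;rot=down(y,TILT);ax=R.from_rotvec(rot).as_matrix()[:,2];x=np.array([np.cos(y),np.sin(y),0])
    r=[]
    for h in(.14,.07,.0):
        q=manip.ik(np.array(o)-.018*x+.024*Z+.019*ax+h*Z,rot); r.append(None if q is None else q)
    print(o[:2],round(np.rad2deg(dy)),[None if q is None else round(float(abs(q-q0).max()),2) for q in r],r[2])
E
```

```text
[0.568, 0.127] -100 [2.84, 2.77, 2.73] [ 0.135  1.375 -1.259  1.688  1.406  1.503  1.582]
[0.568, 0.127] -80 [1.26, 1.32, 1.42] [-0.811  1.134  0.647  1.842 -0.821  0.449 -2.565]
[0.568, 0.127] -60 [0.86, 1.04, 1.22] [-0.713  1.053  0.434  1.939 -0.65   0.194 -2.364]
[0.568, 0.127] -45 [0.62, 0.97, 3.34] [-0.208  1.006 -0.408  1.983  1.484  0.574  2.195]
[0.568, 0.127] -30 [0.4, 0.33, 3.14] [-0.427  0.975  0.005  2.055  1.897  0.198  1.989]
[0.568, 0.127] 30 [0.38, 2.19, 3.5] [-0.115  0.973 -0.194  2.084  2.787  0.155  2.355]
[0.568, 0.127] 45 [0.57, 0.69, 2.31] [ 0.382  1.22  -1.043  2.016  1.654  0.754 -2.314]
[0.568, 0.127] 60 [0.75, 0.85, 0.89] [-0.012  0.987 -0.246  1.977 -0.291  0.057 -0.259]
[0.568, 0.127] 80 [0.93, 1.0, 1.02] [ 0.032  1.004 -0.287  1.879 -0.064  0.23  -0.122]
[0.568, 0.127] 100 [1.09, 1.13, 1.15] [ 0.078  1.035 -0.376  1.772  0.162  0.414  0.007]
[0.55, 0.15] -100 [2.78, 2.71, 2.67] [ 0.094  1.372 -1.259  1.713  1.394  1.499  1.52 ]
[0.55, 0.15] -80 [1.3, 1.36, 1.45] [-0.863  1.131  0.646  1.864 -0.832  0.446 -2.597]
[0.55, 0.15] -60 [0.89, 1.09, 1.26] [-0.767  1.05   0.434  1.961 -0.658  0.188 -2.404]
[0.55, 0.15] -45 [0.65, 1.04, 3.27] [-0.262  1.003 -0.408  2.007  1.494  0.579  2.122]
[0.55, 0.15] -30 [0.43, 0.37, 3.03] [-0.484  0.973  0.006  2.081  1.939  0.211  1.888]
[0.55, 0.15] 30 [0.36, 3.61, 3.45] [-0.169  0.971 -0.195  2.125  2.803  0.201  2.285]
[0.55, 0.15] 45 [0.54, 1.0, 2.36] [ 0.41   1.345 -1.258  2.057  1.707  1.001 -2.366]
[0.55, 0.15] 60 [0.73, 0.83, 2.12] [ 0.029  1.    -0.395  2.02   1.471  0.114 -2.044]
[0.55, 0.15] 80 [0.91, 0.98, 1.01] [-0.014  0.996 -0.284  1.928 -0.09   0.177 -0.14 ]
[0.55, 0.15] 100 [1.06, 1.11, 1.13] [ 0.029  1.023 -0.36   1.823  0.136  0.36  -0.013]
```

```bash
cat >> h.py <<'E'
YS=YAW-np.deg2rad(70); OS=np.array([.54,.117,0]); XS=np.array([np.cos(YS),np.sin(YS),0])
ROTS=down(YS,TILT); AXS=R.from_rotvec(ROTS).as_matrix()[:,2]; GS=OS-.018*XS+.024*Z+.019*AXS
def st(n): s=manip.state();print(n,round(s["clock"],2),s["tcp_pos"],s["wrist_force"],s["grip_width"])
np.set_printoptions(precision=3,suppress=True)
E
python3 - <<'E'
from h import *
print(manip.ik(GS+.14*Z,ROTS),manip.ik(GS,ROTS))
manip.move_to(GS+.15*Z,ROTS);st("rot");print(manip.state()["q"])
manip.move_l(GS+.02*Z,v=.1);st("above")
print(manip.move_l(GS-.006*Z,v=.02,contact_N=3));st("down");print(GS)
cv2.imwrite("pics/s5.png",cv2.resize(manip.camera("side")[180:340,200:420],(792,576),interpolation=cv2.INTER_CUBIC))
E
```

```text
[-0.937  0.921  0.865  1.954 -0.77   0.583 -2.341] [-0.725  1.049  0.435  1.978 -0.601  0.203 -2.586]
rot 18.13 [0.534 0.129 0.155] [-0.28   0.098 -1.037] 0.03993938183577701
[-1.021  1.026  1.107  1.952 -0.995  0.762 -2.109]
above 19.58 [0.535 0.129 0.026] [ 0.495 -0.357 -1.331] 0.03949687892224004
True
down 20.51 [0.534 0.129 0.006] [0.032 0.314 3.691] 0.03992780687231301
[0.534 0.129 0.006]
```

View pics/s5.png

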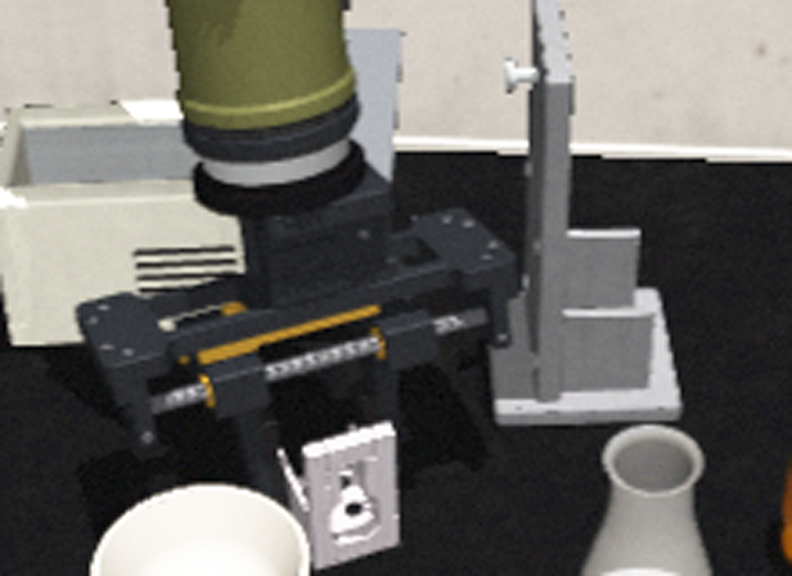

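```bash
python3 - <<'E'
from h import *
p=manip.state()["tcp_pos"]
print(manip.move_l(p-.0015*Z,v=.01,contact_N=6));st("press")
manip.set_gripper(.056,10);manip.dwell(.5);st("open")
manip.move_l(manip.state()["tcp_pos"]-.12*AXS,v=.12);st("retr")
for s in(1,-1): print(s,manip.ik(OS+.0235*XS+.20*Z,down(YS+s*np.pi/2)),manip.ik(OS+.0235*XS+.043*Z,down(YS+s*np.pi/2)))
# overview pose
c=manip.calibration("wrist");cv2.imwrite("pics/w6.png",manip.camera("wrist"))
for q in((-.0275,.02,.028),(-.0275,-.02,.028),(.0275,.02,.07),(.0275,-.02,.07),(.0195,.02,.07),(.0195,-.02,.07)):
    YSv=np.cross(Z,XS);print(q,proj(c,OS+q[0]*XS+q[1]*YSv+q[2]*Z))
E
```

```text
True
press 20.77 [0.534 0.129 0.006] [-0.798 -0.426  5.537] 0.040098219305612366
open 21.7 [0.534 0.129 0.005] [0.524 0.131 0.705] 0.05615390320011208
retr 22.85 [0.52  0.156 0.121] [ 0.034 -0.033 -0.73 ] 0.05561411692641488
1 [-0.418  0.67   0.276  1.824 -0.271  0.684 -1.099] [-0.341  0.915  0.147  1.905 -0.351  0.346 -1.031]
-1 [ 0.38   0.951 -1.256  1.783  0.984  1.193  0.844] [ 0.367  1.257 -1.259  1.868  1.343  1.193  0.622]
(-0.0275, 0.02, 0.028) [[286.04 258.01]]
(-0.0275, -0.02, 0.028) [[352.522 258.049]]
(0.0275, 0.02, 0.07) [[278.939 153.253]]
(0.0275, -0.02, 0.07) [[359.261 153.359]]
(0.0195, 0.02, 0.07) [[278.972 169.394]]
(0.0195, -0.02, 0.07) [[359.208 169.491]]
```

View pics/w6.png

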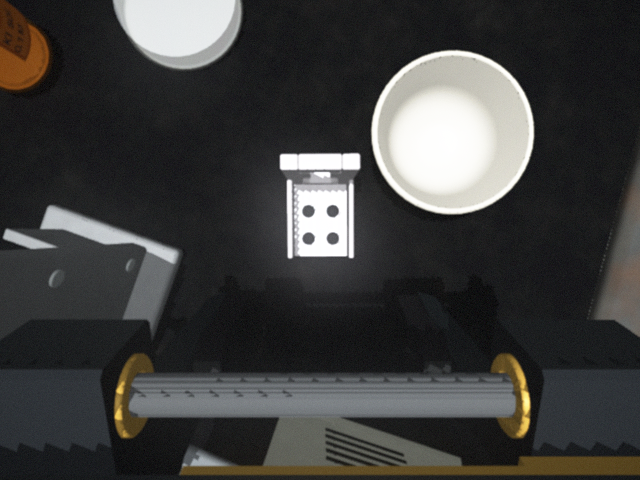

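```bash
cat >> h.py <<'E'
CW=np.array([.4903,.2453,0])-.0575*X+.032*Y      # incubator centre
OW=CW-.012*X; PW=OW+.0235*X; RW=down(YAW+np.pi/2)
E
python3 - <<'E'
from h import *
print(CW,PW,manip.ik(PW+.203*Z,RW),manip.ik(PW+.063*Z,RW))
P=OS+.0235*XS-.0005*np.cross(Z,XS);rot=down(YS+np.pi/2)
manip.move_to(P+.16*Z,rot);st("above")
print(manip.move_l(P+.043*Z,v=.1,contact_N=5));st("at")
manip.set_gripper(0,8);manip.set_gripper(0,30);st("grip")
print(manip.move_l(P+.203*Z,v=.12));st("lift")
manip.move_to(PW+.203*Z,RW);manip.move_l(PW+.15*Z,v=.1);manip.dwell(.2);st("over well");print(manip.state()["q"])
c=manip.calibration("wrist");im=manip.camera("wrist");s=manip.camera("side")[140:300,160:373]
cv2.imwrite("pics/m7.png",np.vstack([im[:,:][60:400],cv2.resize(s,(640,240*2))[:260]]))
for q in[(-.05,-.026),(-.05,.026),(.05,-.026),(.05,.026)]: print("well corner",proj(c,CW+q[0]*X+q[1]*Y+.095*Z)-[0,60])
for q in[(-.0275,-.02,.028),(-.0275,.02,.028)]: print("carr",proj(c,OW+q[0]*X+q[1]*Y+(.107+q[2])*Z)-[0,60])
E
```

```text
[0.43  0.271 0.   ] [0.441 0.272 0.   ] [-0.586  0.601 -0.089  1.927  0.087  0.617 -0.62 ] [-0.632  0.845 -0.017  2.018  0.045  0.279 -0.576]
above 24.06 [0.549 0.096 0.159] [-0.39   0.69  -0.547] 0.05590615494702421
False
at 25.38 [0.55  0.096 0.044] [0.489 0.294 0.136] 0.0561152746087053
grip 26.38 [0.55  0.096 0.043] [-0.291  0.224 -0.312] 0.007716267140906203
False
lift 27.86 [0.549 0.096 0.202] [-0.934 -1.147 -1.994] 0.007421687540295012
over well 29.58 [0.442 0.272 0.151] [-0.305  0.702 -1.544] 0.007441529555017062
[-0.622  0.686 -0.032  1.975  0.044  0.48  -0.576]
well corner [[204.191 254.207]]
well corner [[195.938 157.639]]
well corner [[394.359 254.192]]
well corner [[399.541 157.684]]
carr [[202.646 282.841]]
carr [[194.821 194.365]]
```

View pics/m7.png

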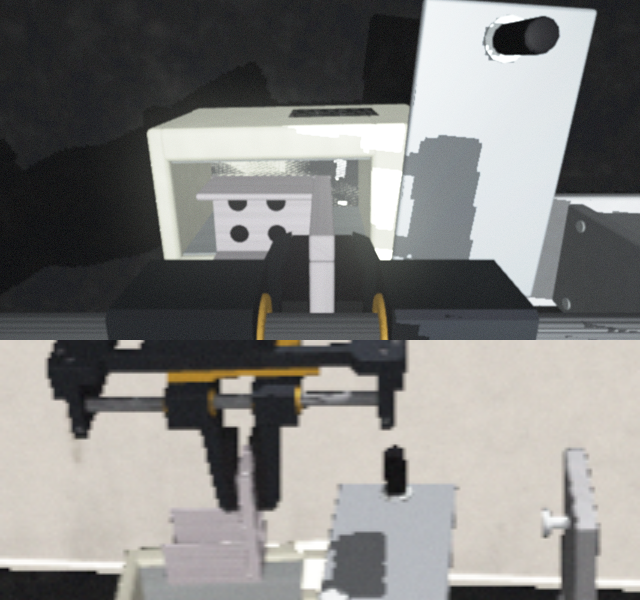

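```bash
cat >> h.py <<'E'
WC=CW-.0143*X-.0008*Y; OW=WC-.011*X; PW=OW+.0235*X
E
python3 - <<'E'
from h import *
print(manip.ik(PW+.06*Z,RW))
manip.move_l(PW+.15*Z,v=.05);manip.dwell(.2)
c=manip.calibration("wrist");im=manip.camera("wrist")
for q in[(-.05,.026),(.05,.026)]: print(proj(c,WC+q[0]*X+q[1]*Y+.095*Z))
h=manip.move_l(PW+.072*Z,v=.06,contact_N=4);st(f"low {h}")
if not h: print(manip.move_l(PW+.059*Z,v=.02,contact_N=3));st("floor")
w=manip.camera("wrist");t=manip.camera("top")[250:360,200:310]
cv2.imwrite("pics/m8.png",np.vstack([im[180:340,120:520],w[180:340,120:520],cv2.resize(manip.camera("side")[150:270,150:350],(400,240))]))
E
```

```text
[-0.643  0.844 -0.018  2.055  0.057  0.243 -0.6  ]
[[194.034 217.626]]
[[398.252 217.734]]
low False 31.8 [0.428 0.27  0.072] [ 0.663  0.224 -1.981] 0.007971298918384382
True
floor 32.29 [0.428 0.27  0.063] [0.113 0.125 5.094] 0.008013075881728926
```

View pics/m8.png

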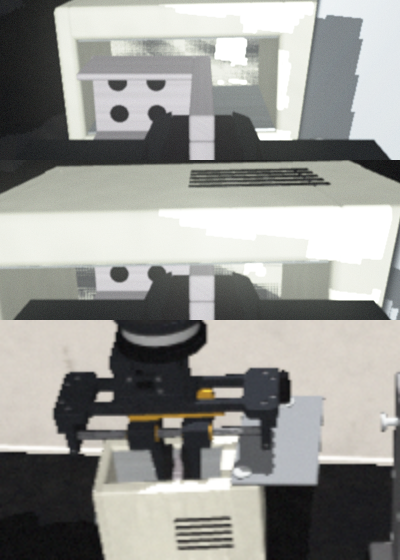

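```bash
python3 - <<'E'
from h import *
manip.move_l(manip.state()["tcp_pos"]-.001*Z,v=.01,contact_N=3)
manip.set_gripper(.022,10);manip.dwell(.4);st("open")
print(manip.move_l(PW+.14*Z,v=.05,contact_N=5));st("up")
manip.move_l(PW+.25*Z,v=.15)
manip.move_to([.43,.10,.33],RW);manip.dwell(.3);st("clear")
t=manip.camera("top")[230:370,190:330];s=manip.camera("side")[180:300,170:340]
cv2.imwrite("pics/m9.png",np.hstack([cv2.resize(t,(400,400),interpolation=cv2.INTER_CUBIC),cv2.resize(s,(400,400),interpolation=cv2.INTER_CUBIC)]))
ct=manip.calibration("top")
for n,q in dict(plL=.0275*X+.02*Y+.09*Z,plR=.0275*X-.02*Y+.09*Z,fL=-.0275*X+.02*Y+.048*Z,fR=-.0275*X-.02*Y+.048*Z).items(): print(n,(proj(ct,OW+q)-[190,230])*400/140)
E
```

```text
open 33.5 [0.428 0.27  0.062] [-0.539 -0.623  0.128] 0.02208048683833777
False
up 35.21 [0.428 0.27  0.14 ] [-0.379  0.37   0.254] 0.02207702207310997
clear 37.17 [0.43  0.101 0.329] [-0.379 -0.168 -1.287] 0.02154050001454176
plL [[150.075 248.229]]
plR [[207.851 241.036]]
fL [[166.435 328.051]]
fR [[222.346 321.011]]
```

View pics/m9.png

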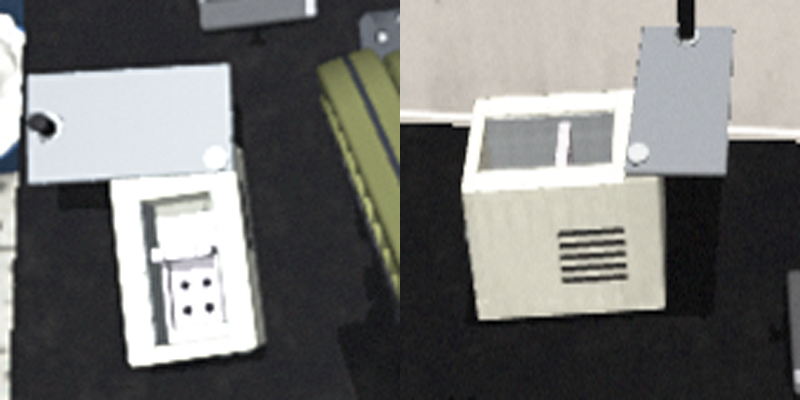

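```bash
python3 -c "
from plant import manip
manip.job_done();print(manip.state()['clock'])"
```

```text
the job is handed in; nothing more can be done
the job is handed in; nothing more can be done
```

The carrier is standing on the floor of the well with the cover open, and the job is handed in. That was at about 37 s on the robot clock, against the 72 s limit. No verdict was reported.

- **Cover:** I gripped the knob lightly and swung it round its pin to about 1.64 rad, just short of the stop but past the 1.5 rad needed. The last pictures still show it swung aside and the well open.
- **Off the hanger:** I gripped the carrier across its side walls, raised it 30 mm and drew it off. No contact stop tripped, and the wrist force stayed under about 2 N.
- **On the worktop:** The arm could not lower the carrier straight down in that orientation, because the line exceeded its joint ranges. I turned the carrier 70° first, then set it down near (0.54, 0.117) and let go. A wrist picture showed it standing where planned.
- **Into the well:** I took it again by the plate. Hovering over the well, the picture showed the well centre about 14 mm off my estimate towards -x, since I had wrongly assumed it was centred on the incubator. I corrected this, and the well edges then agreed within about 1–1.5 mm. I lowered the carrier at 0.02 m/s until it touched at the expected height.

In the last pictures the carrier stands in the well within about 2 mm of where I meant to put it. That is 11 mm from the well's centre, with 35 mm allowed. The arm was well clear. I did not measure the flask, mortar and bottle again at the end, but no arm path came near them and no contact force was felt.

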